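# Load a wooden strip in the engraver and shut its guard

## Robot

A 6-joint arm with a two-finger parallel gripper is mounted at the origin on the work surface. World frame = base frame: x ahead of the robot, y to its left, z up, the work surface at z = 0. Lengths are in m, angles in rad, forces in N, time in s.
With the tool pointing down it reaches from about 0.35 to 0.775 m from the base axis. Payload 7.3 kg.
Tool frame: the origin (TCP) lies at the very end of the fingers, on their centre line; the grasp point (between the pads) lies 19 mm behind it (robot.hold_point_z is the distance from the TCP to the grasp point, in m); z points along the fingers, y is the direction in which the jaws open and shut (so a half turn about z gives the same grasp; the last joint's range is limited). The gripper opens to 92 mm and grips with 3 to 60 N. Pads are 19 mm wide; open, the fingers measure 130 mm over their backs; the gripper's body (75 mm by 190 mm) begins 47 mm behind the grasp point.
Start: joints at [1.152, 0.342, 1.524, -0, 1.275, -0.146], TCP at [0.141, 0.506, 0.227] pointing down, gripper open.
Joint ranges: [-2.53, 2.53], [-0.77, 2.02], [0.04, 2.7], [-1, 4.14], [0.28, 2.66], [-3.11, 3.11]. Speed limits (rad/s): [2.57, 2.57, 3.14, 3.14, 3.14, 3.14].

## Interface

Orientations are given as [roll, pitch, yaw] about the fixed x, y, z axes, in that order (R = Rz(yaw) Ry(pitch) Rx(roll)).
In Python, from cell import monitor, viewer, robot gives the robot as it stands.
- The arm moves only by the tool move_arm, never from a script. Its argument "deltas" is a list of rows, each an object of numbers: "x", "y", "z": the shift along the tool's x, y, z in m; "wx", "wy", "wz": the turn, a rotation vector about the tool's x, y, z in degrees; "hand": the opening, from 0 (shut) to 1 (fully open). In form: [{"x": .., "y": .., "z": .., "wx": .., "wy": .., "wz": .., "hand": ..}, ...]. A call has 1 to 8 rows; each row is the pose to reach, as a shift and turn from the pose commanded when the call began, along the tool's axes at that moment; what a row does not reach only later rows make up. A row lasts 1/8 s, in which the tool goes at most 62.5 mm and 10.7 degrees, less where a joint would pass 70% of its speed; a pose out of reach is approached as far as the arm can. A call with a gripper value outside its range is refused whole. The fingers move at their own pace and stop on an object; "grip_force" is the grip in N (left out, the last holds). Time passes only in rows, so rows that repeat a pose let the fingers close. It gives the time, the measured TCP pose, the force and the opening at its end, in the units of the state.
- monitor.observe(): the state, without advancing time (a new reading comes with each control period).
- viewer.read_camera(name): name is "scene" or "top"; returns the picture (420x560x3 uint8, red, green, blue); there is no depth.
- viewer.camera_params(name): a dict with "camera_matrix" (3x3 intrinsics, pixels), "R" (3x3) and "t" (3): a world point X has camera coordinates R X + t. Camera axes: x right, y down, z forward; pixel columns grow to the right and rows downward; lengths in m; the calibration is good to about 2 mm. A picture is of the moment at which its call begins. camera_params takes no time and is no camera call.
- robot.hand_in(): hands the job in, once; it reports no verdict.
The state is a dict: "time": time; "qpos": joint angles; "qvel": joint speeds; "joint_efforts": joint torques, N m; "tool_pos": TCP position; "tool_rot": TCP orientation; "contact_force": force on the tool from outside, world axes, zero at the start; "torque": the same for the moment, N m; "opening": finger opening in m.
Only numpy, scipy, OpenCV 4.12 (cv2) and the standard library are available. Lean on these libraries where they do the work, as an engineer would, in place of code of your own. Each camera call takes 0.05 s, during which the arm holds its last target. There are 200 camera calls.

## Task

Slide the engraver's clear guard fully open, swing the free end of the wooden strip about its pin until it presses firmly against the rubber-faced stop for a moment, without crushing the rubber. Leave the strip lying at the stop, then slide the guard shut past its sprung catch until it is fully home. Leave the brushes, the jar and the round plaque where they are.

Things in the scene. Friction and masses are not known exactly. Their poses are not given: they have to be found in the camera images.
- machine: Low bench-top strip engraver, white and grey, 262 mm (its x) by 440 mm (its y), walls 70 mm high with track lips up to 84 mm. Origin on the table under its centre; its x points away from the robot, its y to the left. The half at negative y is a closed hood 66 mm high, with a 100 mm high control ridge on its last 26 mm; the half at positive y is the open loading bay, covered by the guard when shut.
- bay (a point): Centre of the loading bay's floor, 30 mm above the table, at machine x 0, y +102 mm. The bay is clear inside for 119 mm either way in x and about 105 mm either way in y.
- catch_top (a point): Top of the guard's sprung catch, a small steel roller on a dark housing in the bay's far corner (machine x 89 to 111, y 174 to 186 mm), 70 mm above the table. Keep clear of it.
- guard (a joint): Slide of the guard along the machine's y, m: 0 shut (as it starts), 0.185 fully open, moved to negative y over the hood; hard stops at both ends. Drag 2 N, plus 2.5 N at 0.1 m/s. From 0 to 0.017 the catch acts: 9 to 14 N pushes the guard over its crest (at about 0.008) either way. Past the crest it snaps home to 0; let go short of it, it stays off or springs back to about 0.017.
- guard_rib (a point): Centre of the top of the grey push rib on the guard: 90 mm long (machine x), 12 mm thick (y), 30 mm tall, its top 109 mm above the table; at machine x 0, y +102 mm when shut. Push it on either long face. The guard is a clear panel 234 by 205 mm, the rib across its middle, underside 73 mm and upper face 79 mm above the table.
- strip: Plain wooden strip 22 mm wide, 14 mm thick, underside 31 mm above the table, turning about a fixed upright pin at machine x +50, y +35 mm. Origin on the pin at the underside; its y runs to the free end, 146 mm from the pin; its x faces the stop. It starts swung 0.45 to 0.75 rad anticlockwise from machine y: push the free end to machine +x. Slight friction (0.06 N m); stays where left.
- strip_edge (a point): Point on the side face of the strip that meets the stop, 115 mm from the pin along the strip, 11 mm to the side, at half the thickness.
- stop: Stop on the bay floor near machine y +150 mm, at a different x each time: dark steel block 22 (x) by 30 (y) by 26 mm, with a black upright rubber half-round (radius 8 mm, 24 mm tall) towards the strip. Axes as the machine's. Origin on the floor under the rubber's foremost line; the block lies 8 to 30 mm beyond it in x.
- stop_face (a point): Foremost point of the rubber, where the strip's side touches it, 38 mm above the table. The rubber yields 1 mm for each 4 N, up to 8 mm. Firm means 5 N or more between strip and rubber for half a second; more than 30 N crushes it.
- brush_a: Paint brush lying on the table behind the engraver. Bystander.
- brush_b: Paint brush lying on the table beside the hood end of the engraver. Bystander.
- jar: Glass jar 60 mm across, 80 mm tall, on the table beside the bay end of the engraver. Origin under its centre. Bystander.
- plaque: Round wooden plaque 80 mm across, 12 mm thick, lying on the table behind the engraver. Bystander.

How it is judged:
By the outcome, as a careful person would: the job done as asked, in the order asked, and still so for the second after the job is handed in, with the robot touching nothing.
It also fails if it takes over 72 s, if anything falls off the work surface, if the arm or the gripper's body presses on something with over 40 N, if the wrist force passes 120 N, or if a joint passes its speed limit or range.

## Working session

There is one attempt and no reset: what is moved stays moved. The work goes in short steps, Python scripts to look and compute and a tool call to move; the robot and the scene stay as the last step left them, time stands still between calls to the robot, and variables do not carry over. Pictures are saved under pics/ and viewed, about 8 in all and at most 12, crops included, and the job is handed in when it is done.

Besides the shell and the picture viewer there is one more tool, called in YAML: its name, and indented under it one key for each argument. move_arm: Moves the arm, as the interface text tells. Its arguments: {"type":"object","properties":{"deltas":{"type":"array","items":{"type":"object","properties":{"x":{"type":"number"},"y":{"type":"number"},"z":{"type":"number"},"wx":{"type":"number"},"wy":{"type":"number"},"wz":{"type":"number"},"hand":{"type":"number"}}}},"grip_force":{"type":"number"}},"required":["deltas"]}

```bash
mkdir -p pics
cat > h.py <<'E'
import numpy as np, cv2
from cell import monitor, viewer, robot
def snap(n,f,crop=None,s=1):
    im=viewer.read_camera(n); im=cv2.cvtColor(im,cv2.COLOR_RGB2BGR); cv2.imwrite('pics/full_'+f+'.png',im)
    if crop: im=im[crop[1]:crop[3],crop[0]:crop[2]]
    if s!=1: im=cv2.resize(im,None,fx=s,fy=s,interpolation=cv2.INTER_CUBIC)
    cv2.imwrite('pics/'+f+'.png',im)
def cast(n,uv,z):
    p=viewer.camera_params(n);K,R,t=[np.array(p[k]) for k in('camera_matrix','R','t')]
    c=-R.T@t; d=R.T@np.linalg.inv(K)@[uv[0],uv[1],1]
    return c+d*(z-c[2])/d[2]
def proj(n,X):
    p=viewer.camera_params(n);K,R,t=[np.array(p[k]) for k in('camera_matrix','R','t')]
    q=K@(R@np.array(X)+t); return q[:2]/q[2]
E
python3 - <<'E'
from h import *
snap('top','top0');snap('scene','scene0')
o=monitor.observe()
for k in('time','tool_pos','tool_rot','contact_force','opening'):print(k,np.round(o[k],4))
for n in('top','scene'):
    p=viewer.camera_params(n);R=np.array(p['R']);print(n,-R.T@np.array(p['t']),R[2])
E
```

```text
time 0.1
tool_pos [0.1413 0.5053 0.2261]
tool_rot [-3.1402e+00 -2.0000e-04  2.8688e+00]
contact_force [-0.744   0.0691  0.1427]
opening 0.0916
top [0.51024259 0.03248728 1.31999364] [ 0.1079506  -0.00537845 -0.99414171]
scene [ 1.11506129 -0.47693509  1.16728646] [-0.36722236  0.40112631 -0.83919331]
```

View pics/top0.png

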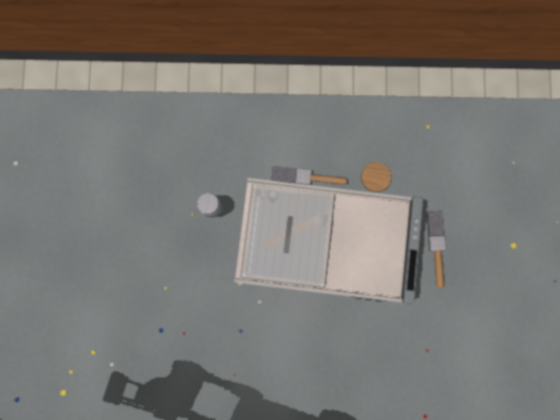

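View pics/scene0.png

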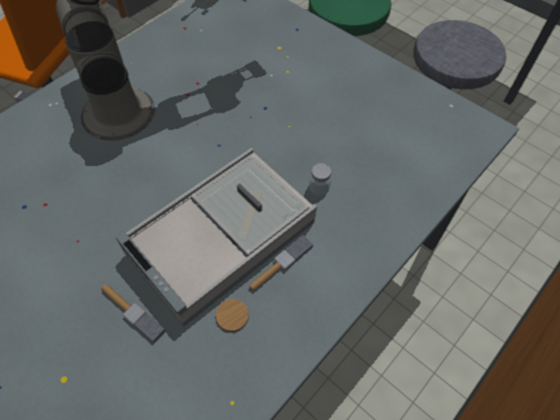

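Run:
```python
from h import *
im=cv2.imread('pics/full_top0.png')
cv2.imwrite('pics/c1.png',cv2.resize(im[165:315,225:450],None,fx=3.5,fy=3.5,interpolation=cv2.INTER_CUBIC))
im2=cv2.imread('pics/full_scene0.png')
cv2.imwrite('pics/c2.png',cv2.resize(im2[140:330,110:330],None,fx=3.1,fy=3.1,interpolation=cv2.INTER_CUBIC))
g=im[165:315,225:450].astype(int)
# light (warm white) machine pixels & rib dark
hsv=cv2.cvtColor(im,cv2.COLOR_BGR2HSV)
m=((im[...,2].astype(int)-im[...,0]>2)&(im[...,2]>120)).astype(np.uint8); m[:150]=0
cs,_=cv2.findContours(m,cv2.RETR_EXTERNAL,cv2.CHAIN_APPROX_NONE)
for c in sorted(cs,key=cv2.contourArea)[-3:]:print(cv2.contourArea(c),cv2.minAreaRect(c))
d=(hsv[...,2]<105).astype(np.uint8); r=np.zeros_like(d); r[205:265,270:310]=d[205:265,270:310]
cs,_=cv2.findContours(r,cv2.RETR_EXTERNAL,cv2.CHAIN_APPROX_NONE)
for c in sorted(cs,key=cv2.contourArea)[-3:]:
  q=cv2.minAreaRect(c);print('rib',cv2.contourArea(c),q,cast('top',q[0],.105))
```

```text
223.5 ((327.2461853027344, 179.03077697753906), (37.70655822753906, 7.690153121948242), 7.125016689300537)
246.0 ((438.0585632324219, 268.52520751953125), (39.33583068847656, 8.101070404052734), 86.72950744628906)
18202.5 ((324.45794677734375, 224.5992889404297), (168.6738739013672, 138.28729248046875), 6.102779865264893)
rib 4.5 ((289.5, 221.5), (7.0, 1.0), 90.0) [6.13474296e-01 3.95539963e-05 1.05000000e-01]
```

View pics/c1.png

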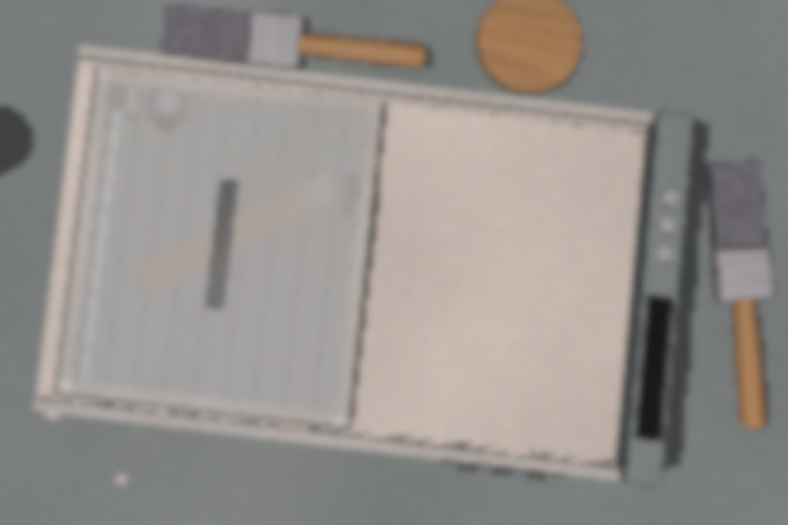

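View pics/c2.png

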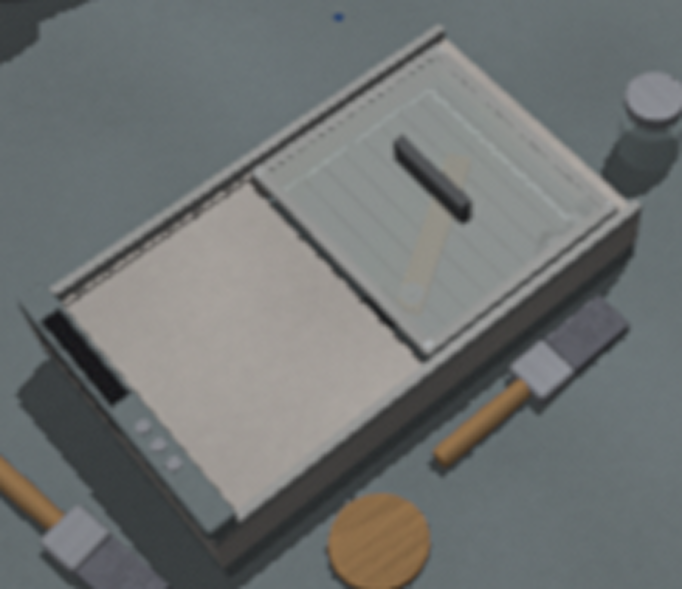

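```bash
cat >> h.py <<'E'
def c1(u,v): return (u/3.5+225,v/3.5+165)
E
python3 - <<'E'
from h import *
A=cast('top',c1(80,47),.08);B=cast('top',c1(38,404),.08);C=cast('top',c1(622,481),.084);D=cast('top',c1(653,112),.084)
rib=cast('top',c1(222,243),.109)
print(A,B,C,D,rib)
print('dims',np.linalg.norm(A-B),np.linalg.norm(A-D),np.linalg.norm(B-C))
for a,b in((A,D),(B,C)): print('yaw long',np.arctan2(-(a-b)[0],(a-b)[1]))
print('yaw short',np.arctan2((A-B)[1],(A-B)[0]))
a,b=cast('top',c1(229,180),.109),cast('top',c1(215,308),.109);print('rib len',np.linalg.norm(a-b),np.arctan2((a-b)[1],(a-b)[0]))
s=3.1
for n,(u,v) in dict(A=(632,208),B=(440,28)).items(): print(n,cast('scene',(u/s+110,v/s+140),.082))
print('rib scene',cast('scene',(432/s+110,172/s+140),.109))
yaw=np.arctan2((A-B)[1],(A-B)[0])
E
```

```text
[0.72277044 0.10606768 0.08      ] [0.46738244 0.12958721 0.08      ] [ 0.42093576 -0.28130926  0.084     ] [ 0.68238983 -0.30614011  0.084     ] [0.58149637 0.00228846 0.109     ]
dims 0.25646870640398056 0.41420026204106275 0.4135325874166847
yaw long -0.0976501942190853
yaw long -0.11255962657917427
yaw short -0.09183426383816323
rib len 0.08966932031950375 -0.0938472910259846
A [0.72125937 0.10150602 0.082     ]
B [0.46907067 0.13238607 0.082     ]
rib scene [0.58622289 0.00262077 0.109     ]
```

```bash
cat >> h.py <<'E'
from scipy.spatial.transform import Rotation as Ro
YAW=-0.10; O=np.array([0.573,-0.0995,0])
M=Ro.from_euler('z',YAW).as_matrix()
def m2w(x,y,z): return O+M@np.array([x,y,z])/1
def w2m(p): return M.T@(np.array(p)-O)
def delta(x,y,z,yaw=np.pi+YAW):
    o=monitor.observe(); R=Ro.from_euler('xyz',o['tool_rot'])
    T=Ro.from_euler('xyz',[np.pi,0,yaw])
    d=R.inv().apply(m2w(x,y,z)-o['tool_pos'])
    print('d',np.round(d,4),'w',np.round((R.inv()*T).as_rotvec(degrees=True),2))
E
python3 -c "
from h import *
delta(0,.145,.16)"
```

```text
d [-0.5538 -0.3232  0.0665] w [-0.08 -0.02 -9.9 ]
```

move_arm:
  deltas:
    - {"x": -0.05, "y": -0.029, "wz": -5, "hand": 0}
    - {"x": -0.1, "y": -0.058, "wz": -9.9, "hand": 0}
    - {"x": -0.15, "y": -0.087, "wz": -9.9, "hand": 0}
    - {"x": -0.2, "y": -0.117, "wz": -9.9, "hand": 0}
    - {"x": -0.25, "y": -0.146, "wz": -9.9, "hand": 0}
    - {"x": -0.3, "y": -0.175, "wz": -9.9, "hand": 0}
    - {"x": -0.35, "y": -0.204, "wz": -9.9, "hand": 0}
    - {"x": -0.4, "y": -0.233, "z": 0.02, "wz": -9.9, "hand": 0}
  grip_force: 30

```text
schema error: expected keys x, y, z, wx, wy, wz, hand
```

```bash
python3 -c "
from h import *
delta(0,.145,.16)"
```

```text
d [-0.5538 -0.3232  0.0665] w [-0.08 -0.02 -9.9 ]
```

All keys needed.

move_arm:
  deltas:
    - {"x": -0.05, "y": -0.029, "z": 0, "wx": 0, "wy": 0, "wz": -5, "hand": 0}
    - {"x": -0.1, "y": -0.058, "z": 0, "wx": 0, "wy": 0, "wz": -9.9, "hand": 0}
    - {"x": -0.15, "y": -0.087, "z": 0, "wx": 0, "wy": 0, "wz": -9.9, "hand": 0}
    - {"x": -0.2, "y": -0.117, "z": 0, "wx": 0, "wy": 0, "wz": -9.9, "hand": 0}
    - {"x": -0.25, "y": -0.146, "z": 0, "wx": 0, "wy": 0, "wz": -9.9, "hand": 0}
    - {"x": -0.3, "y": -0.175, "z": 0, "wx": 0, "wy": 0, "wz": -9.9, "hand": 0}
    - {"x": -0.35, "y": -0.204, "z": 0, "wx": 0, "wy": 0, "wz": -9.9, "hand": 0}
    - {"x": -0.4, "y": -0.233, "z": 0.02, "wx": 0, "wy": 0, "wz": -9.9, "hand": 0}
  grip_force: 30

```text
time: 1.1
tool_pos: [0.4658, 0.1721, 0.2075]
tool_rot: [3.14, 0.003, 3.041]
contact_force: [0.6, 0.4, 0.1]
opening: 0.0167
```

```bash
python3 -c "
from h import *
delta(0,.145,.16)"
```

```text
d [-0.1336 -0.1146  0.0478] w [ 0.07  0.18 -0.01]
```

move_arm:
  deltas:
    - {"x": -0.045, "y": -0.038, "z": 0, "wx": 0, "wy": 0, "wz": 0, "hand": 0}
    - {"x": -0.09, "y": -0.076, "z": 0, "wx": 0, "wy": 0, "wz": 0, "hand": 0}
    - {"x": -0.134, "y": -0.115, "z": 0.02, "wx": 0, "wy": 0, "wz": 0, "hand": 0}
    - {"x": -0.134, "y": -0.115, "z": 0.06, "wx": 0, "wy": 0, "wz": 0, "hand": 0}
    - {"x": -0.134, "y": -0.115, "z": 0.08, "wx": 0, "wy": 0, "wz": 0, "hand": 0}
    - {"x": -0.134, "y": -0.115, "z": 0.08, "wx": 0, "wy": 0, "wz": 0, "hand": 0}

```text
time: 1.85
tool_pos: [0.5844, 0.0456, 0.1247]
tool_rot: [-3.142, -0.005, 3.041]
contact_force: [0.4, -0.3, 0.4]
opening: 0.0004
```

```bash
python3 -c "
from h import *
delta(0,.145,.09)
snap('scene','s1',(130,60,330,240),3.3)"
```

```text
d [-0.0033 -0.0005  0.0347] w [-0.01 -0.27 -0.02]
```

View pics/s1.png

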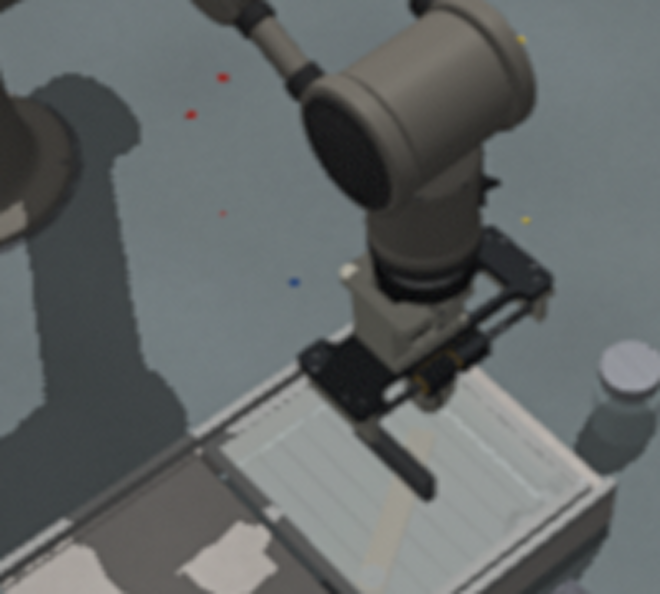

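move_arm:
  deltas:
    - {"x": -0.003, "y": 0, "z": 0.018, "wx": 0, "wy": 0, "wz": 0, "hand": 0}
    - {"x": -0.003, "y": 0, "z": 0.034, "wx": 0, "wy": 0, "wz": 0, "hand": 0}
    - {"x": -0.003, "y": 0, "z": 0.034, "wx": 0, "wy": 0, "wz": 0, "hand": 0}
    - {"x": -0.003, "y": -0.01, "z": 0.034, "wx": 0, "wy": 0, "wz": 0, "hand": 0}
    - {"x": -0.003, "y": -0.02, "z": 0.034, "wx": 0, "wy": 0, "wz": 0, "hand": 0}
    - {"x": -0.003, "y": -0.028, "z": 0.034, "wx": 0, "wy": 0, "wz": 0, "hand": 0}
    - {"x": -0.003, "y": -0.036, "z": 0.034, "wx": 0, "wy": 0, "wz": 0, "hand": 0}

```text
time: 2.78
tool_pos: [0.5854, 0.009, 0.0933]
tool_rot: [3.141, 0.001, 3.041]
contact_force: [0.6, 6.3, 0.2]
opening: 0.0003
```

```bash
python3 -c "
from h import *
o=monitor.observe();print(np.round(w2m(o['tool_pos']),4),M.T@o['contact_force'])"
```

```text
[0.0015 0.1092 0.0933] [-0.02652349  6.32864965  0.17751155]
```

move_arm:
  deltas:
    - {"x": 0, "y": -0.02, "z": 0, "wx": 0, "wy": 0, "wz": 0, "hand": 0}
    - {"x": 0, "y": -0.04, "z": 0, "wx": 0, "wy": 0, "wz": 0, "hand": 0}
    - {"x": 0, "y": -0.06, "z": 0, "wx": 0, "wy": 0, "wz": 0, "hand": 0}
    - {"x": 0, "y": -0.08, "z": 0, "wx": 0, "wy": 0, "wz": 0, "hand": 0}
    - {"x": 0, "y": -0.1, "z": 0, "wx": 0, "wy": 0, "wz": 0, "hand": 0}
    - {"x": 0, "y": -0.12, "z": 0, "wx": 0, "wy": 0, "wz": 0, "hand": 0}
    - {"x": 0, "y": -0.135, "z": 0, "wx": 0, "wy": 0, "wz": 0, "hand": 0}
    - {"x": 0, "y": -0.145, "z": 0, "wx": 0, "wy": 0, "wz": 0, "hand": 0}

```text
time: 3.78
tool_pos: [0.5706, -0.1356, 0.0932]
tool_rot: [3.142, 0.001, 3.041]
contact_force: [-0.3, 3.9, 3.1]
opening: 0.0
```

move_arm:
  deltas:
    - {"x": 0, "y": -0.005, "z": 0, "wx": 0, "wy": 0, "wz": 0, "hand": 0}
    - {"x": 0, "y": -0.01, "z": 0, "wx": 0, "wy": 0, "wz": 0, "hand": 0}
    - {"x": 0, "y": -0.014, "z": 0, "wx": 0, "wy": 0, "wz": 0, "hand": 0}
    - {"x": 0, "y": -0.017, "z": 0, "wx": 0, "wy": 0, "wz": 0, "hand": 0}

```text
time: 4.28
tool_pos: [0.5689, -0.1517, 0.0927]
tool_rot: [3.142, -0.0, 3.042]
contact_force: [1.5, 2.9, 1.9]
opening: 0.0007
```

```bash
python3 -c "
from h import *
o=monitor.observe();print(np.round(w2m(o['tool_pos']),4),M.T@o['contact_force'])
snap('top','t2',(215,155,445,325),3.4)"
```

```text
[ 0.0012 -0.0524  0.0927] [1.17169497 3.05162875 1.92405186]
```

View pics/t2.png

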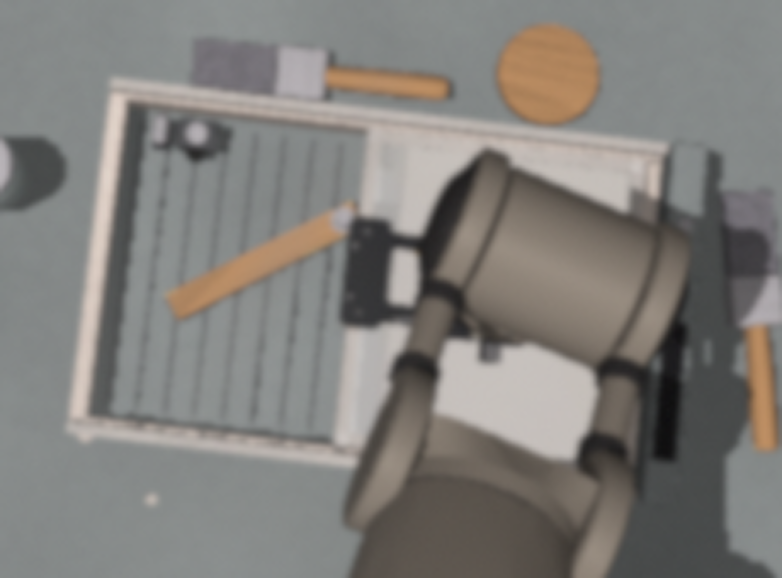

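move_arm:
  deltas:
    - {"x": 0, "y": -0.003, "z": 0, "wx": 0, "wy": 0, "wz": 0, "hand": 0}
    - {"x": 0, "y": -0.005, "z": 0, "wx": 0, "wy": 0, "wz": 0, "hand": 0}
    - {"x": 0, "y": -0.007, "z": 0, "wx": 0, "wy": 0, "wz": 0, "hand": 0}
    - {"x": 0, "y": -0.007, "z": 0, "wx": 0, "wy": 0, "wz": 0, "hand": 0}

```text
time: 4.82
tool_pos: [0.5683, -0.1576, 0.0927]
tool_rot: [3.14, -0.0, 3.042]
contact_force: [2.0, 6.3, 2.1]
opening: 0.0002
```

```bash
python3 -c "
from h import *
o=monitor.observe();print(np.round(w2m(o['tool_pos']),4),M.T@o['contact_force'])
for u,v,z in((160,130,.07),(198,133,.056),(342,217,.045),(178,305,.045),(198,133,.07)):
  p=cast('top',(u/3.4+215,v/3.4+155),z);print(u,v,w2m(p).round(4))
im=cv2.imread('pics/full_top0.png');
im=cv2.imread('pics/full_t2.png')
cv2.imwrite('pics/c3.png',cv2.resize(im[175:250,240:330],None,fx=8,fy=8,interpolation=cv2.INTER_CUBIC))"
```

```text
[ 0.0012 -0.0583  0.0927] [1.38237401 6.50460142 2.11687669]
160 130 [0.0967 0.1798 0.07  ]
198 133 [0.0997 0.1517 0.056 ]
342 217 [0.0503 0.0361 0.045 ]
178 305 [-0.0303  0.1514  0.045 ]
198 133 [0.0978 0.1514 0.07  ]
```

View pics/c3.png

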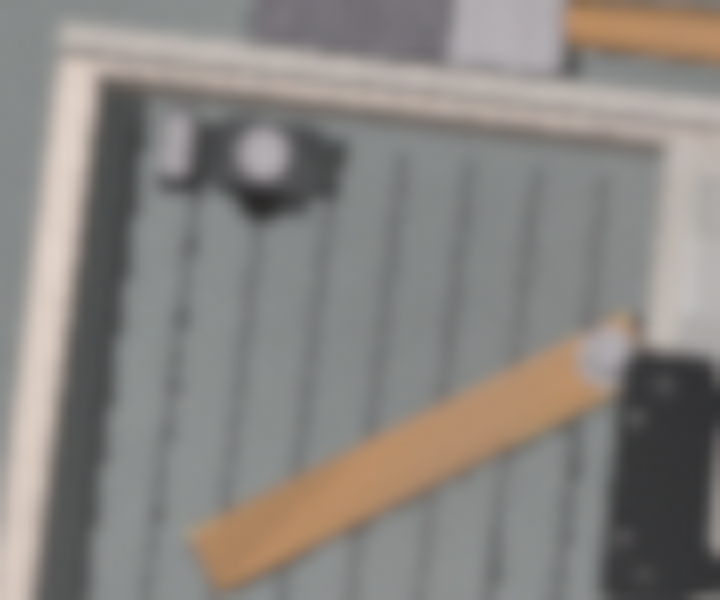

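move_arm:
  deltas:
    - {"x": 0, "y": -0.003, "z": 0, "wx": 0, "wy": 0, "wz": 0, "hand": 0}
    - {"x": 0, "y": -0.004, "z": 0, "wx": 0, "wy": 0, "wz": 0, "hand": 0}
    - {"x": 0, "y": -0.004, "z": 0, "wx": 0, "wy": 0, "wz": 0, "hand": 0}

```text
time: 5.2
tool_pos: [0.5683, -0.1579, 0.0927]
tool_rot: [3.134, -0.0, 3.042]
contact_force: [3.1, 19.8, 4.6]
opening: 0.0007
```

```bash
python3 -c "
from h import *
o=monitor.observe();print(np.round(w2m(o['tool_pos']),4),M.T@o['contact_force'])
p=cast('top',(262/8+240,220/8+175),.054);print(w2m(p))"
```

```text
[ 0.0011 -0.0586  0.0927] [ 1.11809054 19.96646375  4.55209338]
[0.07828778 0.15041031 0.054     ]
```

move_arm:
  deltas:
    - {"x": 0, "y": 0.012, "z": 0, "wx": 0, "wy": 0, "wz": 0, "hand": 0}
    - {"x": 0, "y": 0.02, "z": -0.02, "wx": 0, "wy": 0, "wz": 0, "hand": 0}
    - {"x": 0.02, "y": 0.06, "z": -0.04, "wx": 0, "wy": 0, "wz": 0, "hand": 0}
    - {"x": 0.04, "y": 0.11, "z": -0.04, "wx": 0, "wy": 0, "wz": 0, "hand": 0}
    - {"x": 0.07, "y": 0.16, "z": -0.04, "wx": 0, "wy": 0, "wz": 0, "hand": 0}
    - {"x": 0.081, "y": 0.207, "z": -0.04, "wx": 0, "wy": 0, "wz": 0, "hand": 0}
    - {"x": 0.081, "y": 0.207, "z": -0.02, "wx": 0, "wy": 0, "wz": 0, "hand": 0}
    - {"x": 0.081, "y": 0.207, "z": 0, "wx": 0, "wy": 0, "wz": 0, "hand": 0}

```text
time: 6.2
tool_pos: [0.508, 0.0518, 0.0924]
tool_rot: [-3.141, 0.001, 3.043]
contact_force: [-0.5, 0.3, -0.4]
opening: 0.0002
```

```bash
python3 -c "
from h import *
o=monitor.observe();print(np.round(w2m(o['tool_pos']),4),M.T@o['contact_force'])
delta(-.08,.145,.038)"
```

```text
[-0.0798  0.144   0.0924] [-0.53358882  0.27339548 -0.37226939]
d [0.0003 0.001  0.0544] w [-0.05  0.07  0.1 ]
```

move_arm:
  deltas:
    - {"x": 0, "y": 0, "z": 0.03, "wx": 0, "wy": 0, "wz": 0, "hand": 0}
    - {"x": 0, "y": 0, "z": 0.054, "wx": 0, "wy": 0, "wz": 0, "hand": 0}
    - {"x": 0, "y": 0, "z": 0.055, "wx": 0, "wy": 0, "wz": 0, "hand": 0}
    - {"x": -0.02, "y": 0, "z": 0.055, "wx": 0, "wy": 0, "wz": 0, "hand": 0}
    - {"x": -0.04, "y": 0, "z": 0.055, "wx": 0, "wy": 0, "wz": 0, "hand": 0}
    - {"x": -0.055, "y": 0, "z": 0.055, "wx": 0, "wy": 0, "wz": 0, "hand": 0}
    - {"x": -0.07, "y": 0, "z": 0.055, "wx": 0, "wy": 0, "wz": 0, "hand": 0}
    - {"x": -0.085, "y": 0, "z": 0.055, "wx": 0, "wy": 0, "wz": 0, "hand": 0}

```text
time: 7.2
tool_pos: [0.5933, 0.0427, 0.0389]
tool_rot: [-3.141, 0.001, 3.042]
contact_force: [-1.1, 0.3, -0.1]
opening: 0.0009
```

```bash
python3 -c "
from h import *
o=monitor.observe();print(np.round(w2m(o['tool_pos']),4),M.T@o['contact_force'])
snap('scene','s3',(170,100,320,240),4)"
```

```text
[0.006  0.1435 0.0389] [-1.07953936  0.14606119 -0.12821082]
```

View pics/s3.png

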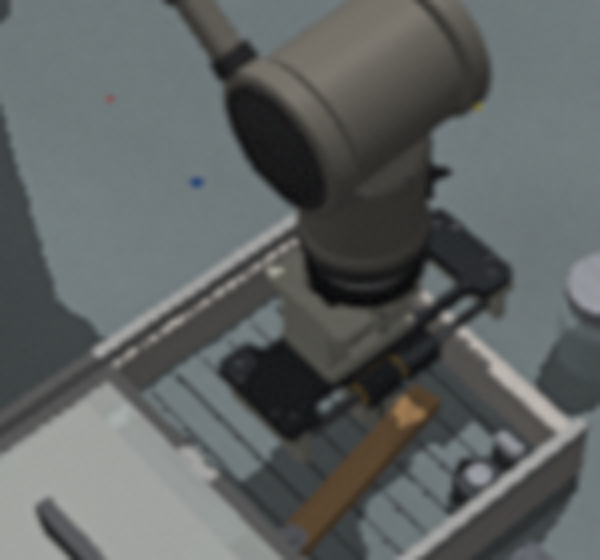

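move_arm:
  deltas:
    - {"x": -0.008, "y": 0, "z": 0.002, "wx": 0, "wy": 0, "wz": 0, "hand": 0}
    - {"x": -0.016, "y": 0, "z": 0.002, "wx": 0, "wy": 0, "wz": 0, "hand": 0}
    - {"x": -0.023, "y": 0, "z": 0.002, "wx": 0, "wy": 0, "wz": 0, "hand": 0}
    - {"x": -0.029, "y": 0, "z": 0.002, "wx": 0, "wy": 0, "wz": 0, "hand": 0}
    - {"x": -0.034, "y": 0, "z": 0.002, "wx": 0, "wy": 0, "wz": 0, "hand": 0}
    - {"x": -0.036, "y": 0, "z": 0.002, "wx": 0, "wy": 0, "wz": 0, "hand": 0}

```text
time: 8.0
tool_pos: [0.6286, 0.0394, 0.0357]
tool_rot: [3.142, 0.0, 3.042]
contact_force: [-1.7, 0.4, 1.4]
opening: 0.0005
```

```bash
python3 -c "
from h import *
o=monitor.observe();print(np.round(w2m(o['tool_pos']),4),M.T@o['contact_force'])"
```

```text
[0.0414 0.1437 0.0357] [-1.70395354  0.22699348  1.37355347]
```

move_arm:
  deltas:
    - {"x": -0.002, "y": 0, "z": 0, "wx": 0, "wy": 0, "wz": 0, "hand": 0}
    - {"x": -0.003, "y": 0, "z": 0, "wx": 0, "wy": 0, "wz": 0, "hand": 0}
    - {"x": -0.004, "y": 0, "z": 0, "wx": 0, "wy": 0, "wz": 0, "hand": 0}
    - {"x": -0.004, "y": 0, "z": 0, "wx": 0, "wy": 0, "wz": 0, "hand": 0}

```text
time: 8.5
tool_pos: [0.6318, 0.039, 0.0356]
tool_rot: [-3.142, -0.001, 3.042]
contact_force: [-2.5, 0.4, 2.1]
opening: 0.0005
```

```bash
python3 -c "
from h import *
o=monitor.observe();print(np.round(w2m(o['tool_pos']),4),M.T@o['contact_force'])"
```

```text
[0.0447 0.1437 0.0356] [-2.49319294  0.12849289  2.11173936]
```

move_arm:
  deltas:
    - {"x": -0.001, "y": 0, "z": 0, "wx": 0, "wy": 0, "wz": 0, "hand": 0}
    - {"x": -0.002, "y": 0, "z": 0, "wx": 0, "wy": 0, "wz": 0, "hand": 0}
    - {"x": -0.003, "y": 0, "z": 0, "wx": 0, "wy": 0, "wz": 0, "hand": 0}
    - {"x": -0.003, "y": 0, "z": 0, "wx": 0, "wy": 0, "wz": 0, "hand": 0}

```text
time: 9.0
tool_pos: [0.6332, 0.0388, 0.0354]
tool_rot: [-3.141, -0.005, 3.042]
contact_force: [-9.1, 0.3, 5.3]
opening: 0.0004
```

```bash
python3 -c "
from h import *
o=monitor.observe();print(np.round(w2m(o['tool_pos']),4),M.T@o['contact_force'])"
```

```text
[0.046  0.1436 0.0354] [-9.11027559 -0.5822691   5.31357458]
```

move_arm:
  deltas:
    - {"x": -0.001, "y": 0, "z": 0, "wx": 0, "wy": 0, "wz": 0, "hand": 0}
    - {"x": -0.002, "y": 0, "z": 0, "wx": 0, "wy": 0, "wz": 0, "hand": 0}
    - {"x": -0.003, "y": 0, "z": 0, "wx": 0, "wy": 0, "wz": 0, "hand": 0}
    - {"x": -0.003, "y": 0, "z": 0, "wx": 0, "wy": 0, "wz": 0, "hand": 0}

```text
time: 9.5
tool_pos: [0.6343, 0.0387, 0.0353]
tool_rot: [-3.141, -0.009, 3.042]
contact_force: [-15.2, -1.0, 8.4]
opening: 0.0002
```

```bash
python3 -c "
from h import *
o=monitor.observe();print(np.round(w2m(o['tool_pos']),4),M.T@o['contact_force'])"
```

```text
[0.0472 0.1436 0.0353] [-15.0591048   -2.52759531   8.43177141]
```

Hold about 0.9 s, then ease back and lift out.

move_arm:
  deltas:
    - {"x": 0, "y": 0, "z": 0, "wx": 0, "wy": 0, "wz": 0, "hand": 0}
    - {"x": 0, "y": 0, "z": 0, "wx": 0, "wy": 0, "wz": 0, "hand": 0}
    - {"x": 0, "y": 0, "z": 0, "wx": 0, "wy": 0, "wz": 0, "hand": 0}
    - {"x": 0, "y": 0, "z": 0, "wx": 0, "wy": 0, "wz": 0, "hand": 0}
    - {"x": 0, "y": 0, "z": 0, "wx": 0, "wy": 0, "wz": 0, "hand": 0}
    - {"x": 0, "y": 0, "z": 0, "wx": 0, "wy": 0, "wz": 0, "hand": 0}
    - {"x": 0, "y": 0, "z": 0, "wx": 0, "wy": 0, "wz": 0, "hand": 0}

```text
time: 10.38
tool_pos: [0.6343, 0.0387, 0.0353]
tool_rot: [-3.141, -0.009, 3.042]
contact_force: [-14.6, 1.1, 8.5]
opening: 0.0002
```

move_arm:
  deltas:
    - {"x": 0.002, "y": 0, "z": 0, "wx": 0, "wy": 0, "wz": 0, "hand": 0}
    - {"x": 0.004, "y": 0, "z": 0, "wx": 0, "wy": 0, "wz": 0, "hand": 0}
    - {"x": 0.006, "y": 0, "z": 0, "wx": 0, "wy": 0, "wz": 0, "hand": 0}
    - {"x": 0.008, "y": 0, "z": 0, "wx": 0, "wy": 0, "wz": 0, "hand": 0}
    - {"x": 0.011, "y": 0, "z": 0, "wx": 0, "wy": 0, "wz": 0, "hand": 0}
    - {"x": 0.02, "y": 0, "z": 0, "wx": 0, "wy": 0, "wz": 0, "hand": 0}
    - {"x": 0.035, "y": 0, "z": 0, "wx": 0, "wy": 0, "wz": 0, "hand": 0}
    - {"x": 0.05, "y": 0, "z": 0, "wx": 0, "wy": 0, "wz": 0, "hand": 0}

```text
time: 11.38
tool_pos: [0.5878, 0.0435, 0.0357]
tool_rot: [3.141, 0.0, 3.042]
contact_force: [-0.4, -0.3, 0.1]
opening: 0.0004
```

move_arm:
  deltas:
    - {"x": 0, "y": 0, "z": -0.04, "wx": 0, "wy": 0, "wz": 0, "hand": 0}
    - {"x": 0, "y": 0, "z": -0.08, "wx": 0, "wy": 0, "wz": 0, "hand": 0}
    - {"x": 0, "y": 0, "z": -0.1, "wx": 0, "wy": 0, "wz": 0, "hand": 0}
    - {"x": 0, "y": -0.06, "z": -0.1, "wx": 0, "wy": 0, "wz": 0, "hand": 0}
    - {"x": 0, "y": -0.12, "z": -0.1, "wx": 0, "wy": 0, "wz": 0, "hand": 0}
    - {"x": 0, "y": -0.18, "z": -0.1, "wx": 0, "wy": 0, "wz": 0, "hand": 0}
    - {"x": 0, "y": -0.24, "z": -0.1, "wx": 0, "wy": 0, "wz": 0, "hand": 0}
    - {"x": 0, "y": -0.28, "z": -0.1, "wx": 0, "wy": 0, "wz": 0, "hand": 0}

```text
time: 12.38
tool_pos: [0.5597, -0.2378, 0.1358]
tool_rot: [-3.141, 0.001, 3.04]
contact_force: [0.6, 0.0, -0.3]
opening: 0.0001
```

```bash
python3 -c "
from h import *
o=monitor.observe();print(np.round(w2m(o['tool_pos']),4),M.T@o['contact_force'])
snap('top','t4')
im=cv2.imread('pics/full_t4.png')
cv2.imwrite('pics/t4.png',cv2.resize(im[165:305,225:360],None,fx=4.2,fy=4.2,interpolation=cv2.INTER_CUBIC))
delta(0,-.13,.092)"
```

```text
[ 0.0006 -0.139   0.1358] [ 0.57994223  0.07346976 -0.2887481 ]
d [0.0007 0.0135 0.0437] w [-0.18  0.06 -0.23]
```

View pics/t4.png

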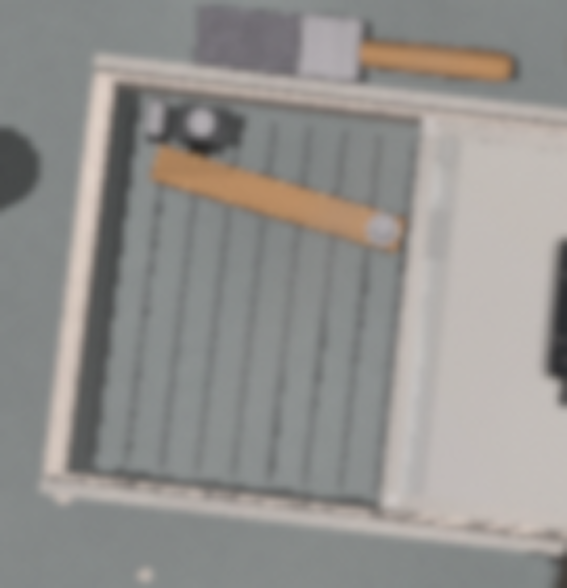

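move_arm:
  deltas:
    - {"x": 0, "y": 0, "z": 0.02, "wx": 0, "wy": 0, "wz": 0, "hand": 0}
    - {"x": 0, "y": 0, "z": 0.044, "wx": 0, "wy": 0, "wz": 0, "hand": 0}
    - {"x": 0, "y": 0, "z": 0.044, "wx": 0, "wy": 0, "wz": 0, "hand": 0}
    - {"x": 0, "y": 0.015, "z": 0.044, "wx": 0, "wy": 0, "wz": 0, "hand": 0}
    - {"x": 0, "y": 0.03, "z": 0.044, "wx": 0, "wy": 0, "wz": 0, "hand": 0}
    - {"x": 0, "y": 0.045, "z": 0.044, "wx": 0, "wy": 0, "wz": 0, "hand": 0}
    - {"x": 0, "y": 0.06, "z": 0.044, "wx": 0, "wy": 0, "wz": 0, "hand": 0}
    - {"x": 0, "y": 0.078, "z": 0.044, "wx": 0, "wy": 0, "wz": 0, "hand": 0}

```text
time: 13.42
tool_pos: [0.569, -0.1575, 0.0928]
tool_rot: [-3.14, 0.002, 3.042]
contact_force: [0.2, -5.3, 2.7]
opening: 0.0002
```

move_arm:
  deltas:
    - {"x": 0, "y": 0.016, "z": 0, "wx": 0, "wy": 0, "wz": 0, "hand": 0}
    - {"x": 0, "y": 0.032, "z": 0, "wx": 0, "wy": 0, "wz": 0, "hand": 0}
    - {"x": 0, "y": 0.048, "z": 0, "wx": 0, "wy": 0, "wz": 0, "hand": 0}
    - {"x": 0, "y": 0.064, "z": 0, "wx": 0, "wy": 0, "wz": 0, "hand": 0}
    - {"x": 0, "y": 0.08, "z": 0, "wx": 0, "wy": 0, "wz": 0, "hand": 0}
    - {"x": 0, "y": 0.092, "z": 0, "wx": 0, "wy": 0, "wz": 0, "hand": 0}
    - {"x": 0, "y": 0.1, "z": 0, "wx": 0, "wy": 0, "wz": 0, "hand": 0}
    - {"x": 0, "y": 0.105, "z": 0, "wx": 0, "wy": 0, "wz": 0, "hand": 0}

```text
time: 14.42
tool_pos: [0.5789, -0.0525, 0.0918]
tool_rot: [3.141, 0.0, 3.042]
contact_force: [1.5, -3.4, 1.9]
opening: 0.0001
```

```bash
python3 -c "
from h import *
o=monitor.observe();print(np.round(w2m(o['tool_pos']),4),M.T@o['contact_force'])"
```

```text
[0.0011 0.0473 0.0918] [ 1.82012974 -3.26453248  1.9322091 ]
```

move_arm:
  deltas:
    - {"x": 0, "y": 0.008, "z": 0, "wx": 0, "wy": 0, "wz": 0, "hand": 0}
    - {"x": 0, "y": 0.015, "z": 0, "wx": 0, "wy": 0, "wz": 0, "hand": 0}
    - {"x": 0, "y": 0.02, "z": 0, "wx": 0, "wy": 0, "wz": 0, "hand": 0}
    - {"x": 0, "y": 0.024, "z": 0, "wx": 0, "wy": 0, "wz": 0, "hand": 0}
    - {"x": 0, "y": 0.028, "z": 0, "wx": 0, "wy": 0, "wz": 0, "hand": 0}
    - {"x": 0, "y": 0.031, "z": 0, "wx": 0, "wy": 0, "wz": 0, "hand": 0}
    - {"x": 0, "y": 0.033, "z": 0, "wx": 0, "wy": 0, "wz": 0, "hand": 0}
    - {"x": 0, "y": 0.034, "z": 0, "wx": 0, "wy": 0, "wz": 0, "hand": 0}

```text
time: 15.42
tool_pos: [0.5816, -0.0192, 0.0912]
tool_rot: [-3.141, -0.002, 3.042]
contact_force: [-1.3, -3.6, -0.9]
opening: 0.0003
```

```bash
python3 -c "
from h import *
o=monitor.observe();print(np.round(w2m(o['tool_pos']),4),M.T@o['contact_force'])"
```

```text
[0.0005 0.0807 0.0912] [-0.93426163 -3.67841425 -0.88054151]
```

move_arm:
  deltas:
    - {"x": 0, "y": 0.002, "z": 0, "wx": 0, "wy": 0, "wz": 0, "hand": 0}
    - {"x": 0, "y": 0.004, "z": 0, "wx": 0, "wy": 0, "wz": 0, "hand": 0}
    - {"x": 0, "y": 0.006, "z": 0, "wx": 0, "wy": 0, "wz": 0, "hand": 0}
    - {"x": 0, "y": 0.006, "z": 0, "wx": 0, "wy": 0, "wz": 0, "hand": 0}

```text
time: 15.92
tool_pos: [0.5816, -0.019, 0.0913]
tool_rot: [-3.133, -0.002, 3.042]
contact_force: [-4.6, -24.5, 0.2]
opening: 0.0002
```

```bash
python3 -c "
from h import *
o=monitor.observe();print(np.round(w2m(o['tool_pos']),4),M.T@o['contact_force'])"
```

```text
[0.0005 0.081  0.0913] [ -2.13708851 -24.83348896   0.18380166]
```

move_arm:
  deltas:
    - {"x": 0, "y": -0.01, "z": 0, "wx": 0, "wy": 0, "wz": 0, "hand": 0}
    - {"x": 0, "y": -0.025, "z": -0.01, "wx": 0, "wy": 0, "wz": 0, "hand": 0}
    - {"x": 0, "y": -0.04, "z": -0.05, "wx": 0, "wy": 0, "wz": 0, "hand": 0}
    - {"x": 0.03, "y": -0.08, "z": -0.1, "wx": 0, "wy": 0, "wz": 0, "hand": 0}
    - {"x": 0.06, "y": -0.13, "z": -0.1, "wx": 0, "wy": 0, "wz": 0, "hand": 0}
    - {"x": 0.09, "y": -0.18, "z": -0.1, "wx": 0, "wy": 0, "wz": 0, "hand": 0}
    - {"x": 0.1, "y": -0.23, "z": -0.1, "wx": 0, "wy": 0, "wz": 0, "hand": 0}
    - {"x": 0.1, "y": -0.23, "z": -0.1, "wx": 0, "wy": 0, "wz": 0, "hand": 0}

```text
time: 16.92
tool_pos: [0.4595, -0.2353, 0.1926]
tool_rot: [-3.141, 0.002, 3.037]
contact_force: [-0.3, 0.3, 1.2]
opening: 0.0004
```

```bash
python3 -c "
from h import *
o=monitor.observe();print(o['time'],np.round(w2m(o['tool_pos']),4),M.T@o['contact_force'])
snap('top','t5',(190,155,450,325),3)"
```

```text
16.925 [-0.0994 -0.1465  0.1926] [-0.36195661  0.27273724  1.20792153]
```

View pics/t5.png

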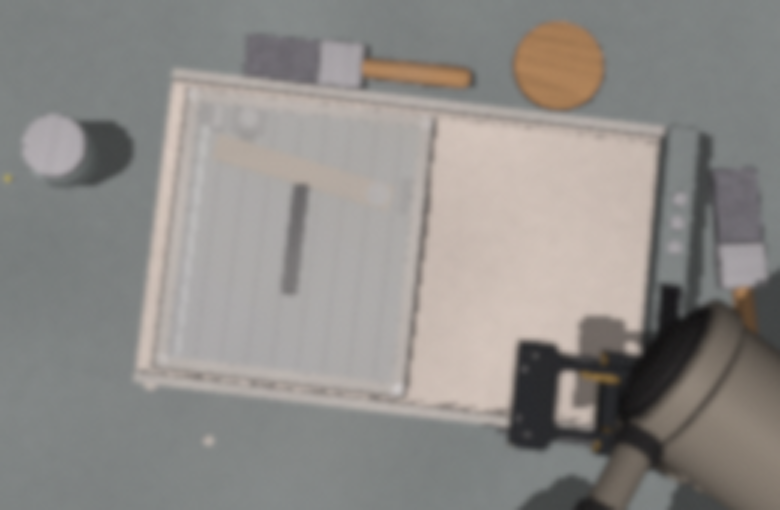

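```bash
python3 -c "
from h import *
print(robot.hand_in())"
```

```text
the job is handed in; nothing more can be done
None
```

I opened the guard to its hard stop, pressed the strip against the rubber, left it lying at the stop, and slid the guard shut past its catch. I handed in at about 17 s.

- **Guard open:** the force rose to about 20 N without the guard moving further, so it was at its hard stop.
- **Strip press:** the wrist read about 15 N for about 0.9 s. Because the fingers pushed nearer the pin than the rubber, I estimate 11 to 15 N on the rubber itself. This is well above the 5 N needed and below the 30 N limit.
- **Guard shut:** pushing on reached a hard end stop at about 25 N. The last top view shows the push rib within half a pixel (roughly 1 mm) of where it started.
- **Final top view:** the strip lies at the stop under the guard, and the arm is clear of everything. The jar, plaque and brush_a look undisturbed. I could see only part of brush_b because the arm covered it, but the arm stayed above it throughout.

No check failed or disagreed. While pressing, the wrist also read about 8 N upward, which I did not look into; it went away when I eased off.

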